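# Seat the instrument tray on its dock pins

### The job

The stainless instrument tray has been set down askew and is riding on top of the two locating pins of its dock. Get it seated so it cannot slide when the trolley is wheeled away: without picking it up, nudge the tray across the dock with your fingertips until both of its holes drop over the two pins and it lies flat on the bed. Keep its contents in the tray with the little glass standing, and leave everything else on the trolley where it is.

Things in the scene. Friction and masses are not known exactly. Their poses are not given: they have to be found in the camera images.
- dock: Fixed tray dock: grey steel bed, top 10 mm above the trolley top, with an upright lip along its far (+x) edge, open on the other sides. Origin at trolley-top level, x towards the lip, y left along it. Bed x -118 to +78, y -160 to +160 mm; lip face at x +72 mm, rising 24 mm above the bed. With the tray seated its frame stands straight over the dock's; held against the lip, it is square.
- tray: Shallow steel tray, 142 (x) by 184 mm (y), about 0.36 kg: floor 3 mm thick, upright rim all round 16 mm high from the underside. Origin at the centre of the underside, x towards the side with the holes, y left. It starts riding on the pins, near edge down on the bed, leaning 0.07 rad, turned up to 0.07 rad, 8 to 16 mm short of the seated place (robot's side) and up to 34 mm left or right of it.
- pin_left (a point): Foot of the dock's left pin, on its axis at the bed's surface, at x +41, y +45 mm in the dock's frame. Steel, 6 mm thick, bullet-nosed, 8 mm tall; under the tray at the start, so hidden. Seated, both pins show 5 mm above the tray's floor and stop it from sliding on.
- pin_right (a point): Foot of the dock's right pin, like the left one, at x +41, y -45 mm in the dock's frame.
- hole_left (a point): Centre of the tray's left hole at the underside of the floor: 9 mm wide, at x +41, y +45 mm in the tray's frame. The tray slides on the pins under a few newtons; its far side falls 8 mm when both holes meet the pins. Against the lip, the holes are within 1 mm of the pins' line.
- hole_right (a point): Centre of the tray's right hole at the underside of the floor, like the left one, at x +41, y -45 mm in the tray's frame.
- glass: Small glass dappen dish standing loose in the tray between the holes, 36 mm in diameter, 28 mm high; origin at the centre of its foot.
- mirror: Mouth mirror lying loose in the tray along its y, 151 mm long, 6 mm thick; origin near its middle, at the underside.
- tweezers: Steel tweezers lying loose in the tray along its y, 146 mm long, 4 mm thick; origin near the middle, at the underside.
- drops_bottle: Bystander: amber bottle with white cap, 42 mm in diameter, 78 mm high, standing off the dock's left near corner; origin at the centre of its foot.
- tub: Bystander: white screw-top tub, 68 mm in diameter, 68 mm high, off the dock's right far corner; origin at the centre of its foot.
- cartridge_box: Bystander: open white carton of glass cartridges, 75 x 55 x 50 mm, off the dock's right near corner; origin at the centre of its underside.
- gauze_pot: Bystander: open steel pot with cotton sticks, 60 mm in diameter, 68 mm high with the sticks, off the dock's left far corner; origin at the centre of its foot.
- alginate_spatula: Bystander: mixing spatula with black handle, 190 mm long, 12 mm thick, lying on the trolley to the robot's right; origin near the middle, at the underside.
Mind the look-alikes: they are no part of the job. What is shaped like the tweezers but yellow is not meant.

How it is judged (in metres and radians):
At the end, for the whole second after the job is handed in: Both holes are over their pins and down on the bed (each hole's centre within 3 mm of its pin's foot), the tray lies flat within 0.02 rad and at rest, with the glass standing (within 0.3 rad), the mirror and the tweezers inside it (distance between hole_left and pin_left below 0.003 m and distance between hole_right and pin_right below 0.003 m and angle between tray's own z axis and vertical below 0.02 rad and linear speed of tray below 0.01 m/s and angle between glass's own z axis and vertical below 0.3 rad and x of glass in the frame of tray between -0.071 and 0.071 m and y of glass in the frame of tray between -0.092 and 0.092 m and z of each of glass, mirror, tweezers in the frame of tray below 0.02 m and x of mirror in the frame of tray between -0.071 and 0.071 m and y of mirror in the frame of tray between -0.092 and 0.092 m and x of tweezers in the frame of tray between -0.071 and 0.071 m and y of tweezers in the frame of tray between -0.092 and 0.092 m); the robot touches nothing.
It fails at once if the tray is lifted off the dock (its origin more than 26 mm above the trolley top; it starts at about 15 mm and ends at 10 mm) or tipped by more than 0.16 rad (z of tray in the frame of dock above 0.026 m or angle between tray's own z axis and vertical above 0.16 rad).
It fails at once if the glass in the tray is knocked over (leans by more than 0.5 rad) (angle between glass's own z axis and vertical above 0.5 rad).
It fails at once if one of the things standing about the dock is moved by more than 15 mm or knocked over (distance of any of drops_bottle, tub, cartridge_box, gauze_pot, alginate_spatula from where it was at the start of the episode above 0.015 m or angle between any of drops_bottle, tub, cartridge_box, gauze_pot, alginate_spatula's own z axis and vertical above 0.3 rad).
It also fails if it takes over 42 s, if anything falls off the work surface, if the arm or the gripper's body presses on something with over 40 N, if the wrist force passes 120 N, or if a joint passes its speed limit or range.

### The arm

A 6-joint arm with a two-finger parallel gripper is mounted at the origin on the work surface. World frame = base frame: x ahead of the robot, y to its left, z up, the work surface at z = 0. Lengths are in m, angles in degrees, forces in N, time in s.
With the tool pointing down it reaches from about 0.425 to 0.925 m from the base axis. Payload 12.5 kg.
Tool frame: the origin (TCP) lies on the centre line of the jaws, within the pads' length; the fingertips stand 19 mm ahead of it and the grasp point (between the pads) is the TCP; z points along the fingers, y is the line along which they close (so a half turn about z gives the same grasp; the last joint's range is limited). The gripper opens to 85 mm and grips with 20 to 120 N. Pads are 22 mm wide; open, the fingers measure 114 mm over their backs; the gripper's body (76 mm by 85 mm) begins 54 mm behind the grasp point. The pads swing forward as they close: fully open they stand 13 mm farther back than shut.
Start: joints at [-83.056, 28.126, 89.318, -0, 62.55, -6.05], TCP at [0.141, -0.609, 0.25] pointing down, gripper open.
Joint ranges: [-177.58, 177.58], [-47.91, 125.51], [2.72, 160], [-65.01, 245.01], [3.68, 167.84], [-153.87, 153.87]. Speed limits (degrees/s): [127.2, 127.2, 159.86, 180, 180, 180].

### API

Orientations are given as a 3x3 rotation matrix whose columns are the frame's x, y, z axes.
In Python, from rig import env gives the robot as it stands. Calls block until the motion is done:
- env.reach(position, orientation): joint-space move of the TCP to a pose.
- env.line_to(position, ori=None, vel=0.15): straight line of the TCP; ori=None keeps the orientation; vel is the mean speed in m/s.
- env.movej(angles): joint-space move.
- env.command_gripper(opening): finger opening in m; the grip force is fixed at half the most; returns when the fingers have stopped.
- env.wait(seconds).
- env.solve_ik(position, orientation): joint angles nearest the present ones, or None.
- env.grab_frame(name): name is "side" or "top"; returns (picture, depth): 420x560x3 uint8, red, green, blue; 420x560 float32, m along the optical axis (not along the pixel's ray), 0 where there is no reading.
- env.camera_info(name): a dict with "fx", "fy", "cx", "cy" (pixels), "rvec" (rotation vector, rad) and "tvec" (3), from world to camera coordinates, as OpenCV has them. Camera axes: x right, y down, z forward; pixel columns grow to the right and rows downward; lengths in m; the calibration is good to about 2 mm. A picture is of the moment at which its call begins. camera_info takes no time and is no camera call.
A pose or a line that the arm cannot do raises env.Unreachable and nothing moves.
- env.finish_job(): hands the job in, once; it reports no verdict.
Trained networks look in the newest picture that a camera, given by its name, has taken for a name from the list of things; names that differ only in an ending like _2 or _b are one class to them, and where a whole thing is asked for, a point or a joint stands for the part that bears it (a point fixed in the world has none). Each returns a list of dicts, best first, with "score" (0 to 1); they miss things now and then, are a little off and sometimes report something else, mostly with a low value. They report only what shows in the picture. A call takes as long as a camera call. They do not tell look-alikes from the thing itself.
- env.recognise(label, camera): "point" ([x, y, z] in m, in world coordinates, good to about 4 mm: the middle of the surface that is visible of it).
- env.masks_of(label, camera): "pixels" (420x560 bool, what is visible of it).
- env.pinpoint(label, camera): "point" ([x, y, z] in m, in world coordinates, good to about 4 mm: a listed point, or the origin of a listed thing).
Readings, each from a call of its own:
- env.read_time_s(): time.
- env.read_qpos(): joint angles.
- env.read_joint_vel(): joint speeds.
- env.read_tau(): joint torques, N m.
- env.read_tool_pos(): TCP position.
- env.read_orientation(): TCP orientation.
- env.read_contact_force(): force on the tool from outside, world axes, zero at the start.
- env.read_moment(): the same for the moment, N m.
- env.read_finger_gap(): finger opening in m.
Only numpy, scipy, OpenCV 4.12 (cv2) and the standard library are available. Lean on these libraries where they do the work, as an engineer would, in place of code of your own. Each camera call takes 0.05 s, during which the arm holds its last target. There are 200 camera calls.

## Working session

There is one attempt and no reset: what is moved stays moved. The work goes in short steps, each a Python script; the robot and the scene stay as the last script left them, time stands still between calls to the robot, and variables do not carry over. Pictures are saved under pics/ and viewed, on a budget of 10 in all, crops included, one or two more only if the job needs it, and the job is handed in when it is done.

```bash
ls; mkdir -p pics
python3 - <<'E'
from rig import env
import cv2,numpy as np
for c in ("top","side"):
    p,d=env.grab_frame(c); cv2.imwrite(f"pics/{c}0.png",p[:,:,::-1])
    np.save(f"pics/{c}0d.npy",d)
    i=env.camera_info(c); R,_=cv2.Rodrigues(np.array(i["rvec"])); print(c,i["fx"],i["cx"],i["cy"],(-R.T@np.array(i["tvec"])).round(3),R[2].round(2))
    for l in ["dock","tray","hole_left","hole_right","pin_left","pin_right","glass","mirror","tweezers","drops_bottle","tub","cartridge_box","gauze_pot","alginate_spatula"]:
        print(l,[(np.round(r["point"],4).tolist(),round(r["score"],2)) for r in env.pinpoint(l,c)[:3]])
print(env.read_time_s())
E
```

```text
pics
top 513.0648032888284 274.608404618604 212.26287974630682 [ 0.318 -0.035  1.414] [ 0.15 -0.01 -0.99]
dock []
tray [([0.6045, -0.0211, 0.0158], 0.85)]
hole_left [([0.6482, 0.0255, 0.0189], 0.81)]
hole_right [([0.6478, -0.0609, 0.0189], 0.9), ([0.5201, 0.2096, 0.0017], 0.71)]
pin_left [([0.6601, 0.0372, 0.0075], 0.65)]
pin_right [([0.6565, -0.049, 0.0067], 0.82), ([0.6094, -0.0209, 0.0184], 0.24)]
glass [([0.6315, -0.0251, 0.0168], 0.58)]
mirror [([0.585, -0.0169, 0.014], 0.53)]
tweezers [([0.3819, 0.1619, 0.0004], 0.59), ([0.5634, -0.0114, 0.0135], 0.58)]
drops_bottle [([0.5236, 0.2131, 0.0031], 0.77), ([0.6572, -0.0521, 0.0064], 0.72)]
tub [([0.6807, -0.2234, 0.0004], 0.61)]
cartridge_box [([0.5341, -0.2259, -0.0027], 0.71), ([0.562, -0.0124, 0.0138], 0.48)]
gauze_pot [([0.6954, 0.2038, -0.0024], 0.56)]
alginate_spatula [([0.3109, -0.3964, 0.0004], 0.82)]
side 398.9911324635192 288.08830067469853 207.42988666327219 [0.489 0.704 0.628] [ 0.05 -0.79 -0.61]
dock [([0.5296, -0.2302, 0.0009], 0.47), ([0.6955, 0.2009, -0.0023], 0.47)]
tray [([0.6089, -0.0127, 0.0102], 0.68), ([0.6463, -0.0658, 0.0156], 0.57)]
hole_left [([0.6466, 0.0263, 0.018], 0.77)]
hole_right [([0.6436, -0.0626, 0.0198], 0.57)]
pin_left [([0.6604, 0.0406, 0.0076], 0.58)]
pin_right [([0.6609, -0.0553, 0.0114], 0.7)]
glass [([0.6265, -0.0292, 0.0184], 0.55), ([0.312, -0.3937, 0.001], 0.27)]
mirror [([0.5865, -0.0153, 0.0188], 0.42)]
tweezers [([0.3845, 0.1628, 0.0032], 0.75), ([0.3775, -0.0632, -0.0006], 0.54), ([0.5578, -0.0154, 0.0138], 0.41)]
drops_bottle [([0.5234, 0.2125, 0.0015], 0.76), ([0.6416, -0.0657, 0.0183], 0.35)]
tub [([0.6834, -0.2212, -0.0], 0.64)]
cartridge_box [([0.5302, -0.2282, 0.0028], 0.93)]
gauze_pot [([0.694, 0.2031, 0.0002], 0.74), ([0.556, -0.0151, 0.0129], 0.55), ([0.5223, 0.208, -0.0001], 0.26)]
alginate_spatula [([0.3106, -0.3933, 0.0], 0.83)]
1.5
```

Run:
```python
import cv2
a=cv2.imread("pics/top0.png"); cv2.imwrite("pics/top0v.png",cv2.resize(a,(784,588),interpolation=cv2.INTER_CUBIC))
a=cv2.imread("pics/side0.png"); cv2.imwrite("pics/side0v.png",cv2.resize(a,(784,588),interpolation=cv2.INTER_CUBIC))
```

```text
(no output)
```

View pics/top0v.png

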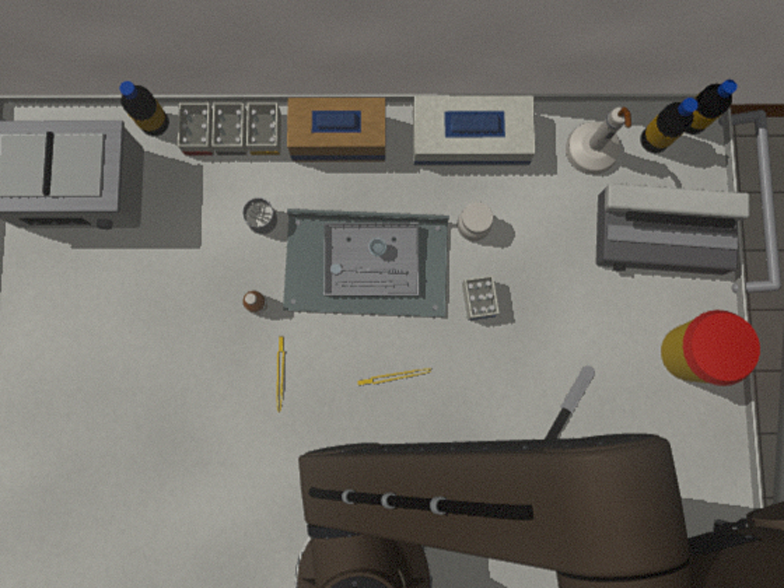

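View pics/side0v.png

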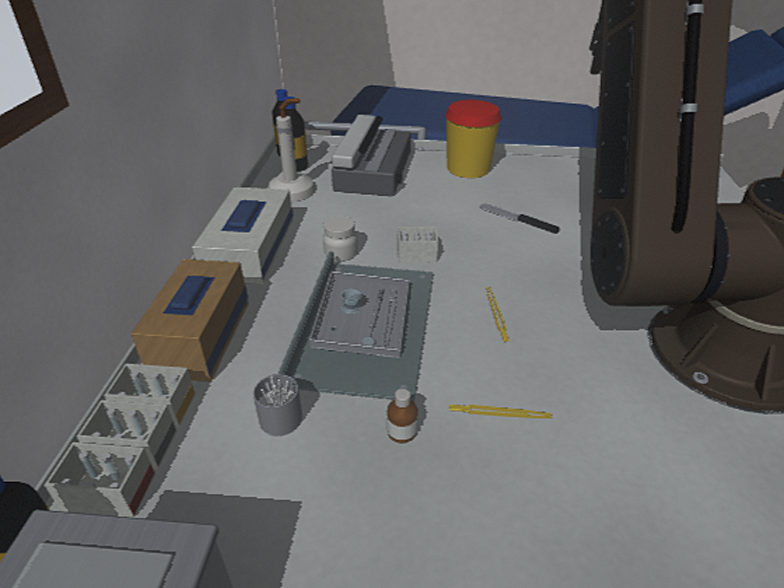

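Top view (784-wide picture): the dock spans (290–448, 210–315), with the lip at the top. The tray is at (325–425, 224–297), its holes are near (348,239) and (407,239), and the glass is at (378,246). The tweezers could be confused with the steel pair in the tray at (372,284) or the yellow pairs at (281,372) and (395,377); the yellow ones are decoys. There is only one tray and one dock. Next I'll measure both geometrically.

```bash
cat > h.py <<'E'
import numpy as np,cv2
from rig import env
def cam(c):
    i=env.camera_info(c); R,_=cv2.Rodrigues(np.array(i["rvec"])); return i,R,np.array(i["tvec"])
def cloud(c,d):
    i,R,t=cam(c); v,u=np.mgrid[:d.shape[0],:d.shape[1]]
    P=np.stack([(u-i["cx"])/i["fx"]*d,(v-i["cy"])/i["fy"]*d,d],-1); return (P-t)@R
def onplane(c,u,v,z):
    i,R,t=cam(c); ray=np.array([(u-i["cx"])/i["fx"],(v-i["cy"])/i["fy"],1])@R; o=-R.T@t
    return o+ray*(z-o[2])/ray[2]
def proj(c,P):
    i,R,t=cam(c); K=np.array([[i["fx"],0,i["cx"]],[0,i["fy"],i["cy"]],[0,0,1]])
    return cv2.projectPoints(np.array(P,float).reshape(-1,3),R,t,K,None)[0].reshape(-1,2)
E
python3 - <<'E'
from h import *
d=np.load("pics/top0d.npy"); W=cloud("top",d); p=cv2.imread("pics/top0.png")
X,Y,Z=W[...,0],W[...,1],W[...,2]
tab=(d>0)&(abs(X-.45)<.04)&(abs(Y)<.1); print("table z",np.median(Z[tab]),Z[tab].std())
roi=(d>0)&(X>.45)&(X<.73)&(abs(Y+.01)<.19)
m=(roi&(Z>.006)&(Z<.06)).astype(np.uint8); m=cv2.morphologyEx(m,cv2.MORPH_OPEN,np.ones((3,3)))
n,l,s,_=cv2.connectedComponentsWithStats(m); k=1+np.argmax(s[1:,4]); mm=l==k
pts=W[mm]; bed=pts[(pts[:,2]<.013)][:,:2].astype(np.float32)
print("bed rect",cv2.minAreaRect(bed), "bed z",np.median(pts[(pts[:,2]<.013)][:,2]))
lip=pts[(pts[:,2]>.027)&(pts[:,0]>.675)]; print("lip",len(lip),lip[:,0].min(),lip[:,0].max(),lip[:,1].min(),lip[:,1].max(),np.polyfit(lip[:,1],lip[:,0],1))
# edges of the bed: near edge x per y strip, left/right edges per x strip
ys=np.arange(-.15,.14,.01); ne=[pts[abs(pts[:,1]-y)<.004][:,0].min() for y in ys]; print("near edge",np.polyfit(ys,ne,1))
xs=np.arange(.52,.67,.01); L=[pts[abs(pts[:,0]-x)<.004][:,1].max() for x in xs];R=[pts[abs(pts[:,0]-x)<.004][:,1].min() for x in xs]
print("left",np.polyfit(np.array(xs)-.6,L,1),"right",np.polyfit(np.array(xs)-.6,R,1))
# tray floor: plane fit
tr=pts[(abs(pts[:,0]-.6)<.06)&(abs(pts[:,1]+.02)<.08)&(pts[:,2]<.03)]
A=np.c_[tr[:,:2]-[.6,-.02],np.ones(len(tr))]; print("tray plane",np.linalg.lstsq(A,tr[:,2],rcond=None)[0])
print("corners px",proj("top",[[.5,.15,.01],[.7,-.17,.01]]))
c=p[148:232,200:330]; cv2.imwrite("pics/c0.png",cv2.resize(c,(780,504),interpolation=cv2.INTER_CUBIC))
E
```

```text
table z -0.0006624792701309362 0.0029808782915045425
bed rect ((0.5961199998855591, -0.005044326186180115), (0.31927913427352905, 0.19208258390426636), 87.2004165649414) bed z 0.00983400189825493
lip 525 0.6750283438099074 0.7068516896739793 -0.1689579928407573 0.15020919323812854 [0.04755457 0.69179022]
near edge [0.04772967 0.50574805]
left [-0.0040624   0.14798819] right [-0.10688425 -0.16069881]
tray plane [ 5.73756950e-02 -9.97913713e-05  1.71911080e-02]
corners px [[204.81919803 224.00376947]
 [319.50368837 153.07183472]]
```

View pics/c0.png

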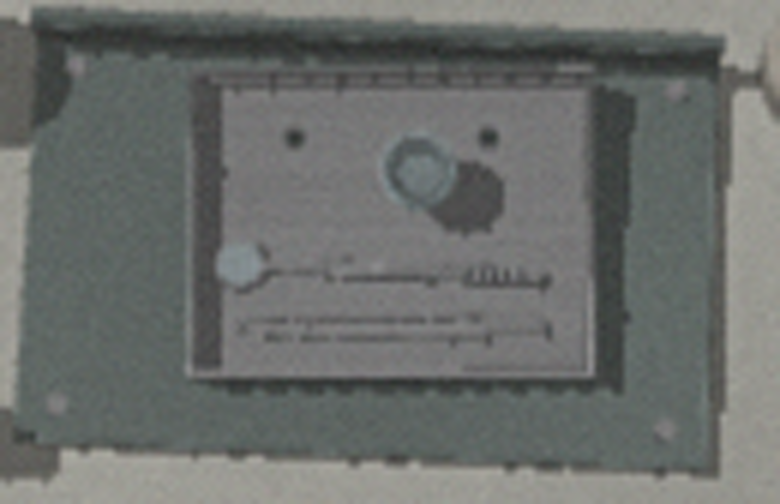

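Run:
```python
from h import *
f=lambda x,y,z:onplane("top",(x+.5)/6-.5+200,(y+.5)/6-.5+148,z)
hl,hr=f(294,138,.020),f(488,138,.020); print("holes",hl,hr)
nl,nr=f(17,437,.01),f(718,473,.01); print("near corners",nl,nr)
tl,tr_=f(32,10,.034),f(723,38,.034); print("lip top far corners",tl,tr_)
sc=[f(*q,.01) for q in [(77,65),(679,90),(57,403),(665,428)]]; print("screws",*[s.round(4) for s in sc],"mean",np.mean(sc,0))
yv=(nl-nr)[:2]; yaw1=np.arctan2(-yv[0],yv[1]); yaws=[yaw1]
for a,b in ((tl,tr_),(sc[0],sc[1]),(sc[2],sc[3])): yaws.append(np.arctan2(-(a-b)[0],(a-b)[1]))
print("yaws",yaws)
th=-.047; ex=np.array([np.cos(th),np.sin(th)]); ey=np.array([-ex[1],ex[0]])
o1=(nl+nr)[:2]/2+ex*.118; o2=(tl+tr_)[:2]/2-ex*.078; print("origin est",o1,o2, np.linalg.norm(yv))
o=(o1+o2)/2
for h,s in((hl,1),(hr,-1)): print("hole in dock",(h[:2]-o)@ex,(h[:2]-o)@ey,"pin",.041,s*.045)
print("tray near corners",f(188,378,.026),f(592,378,.026))
```

```text
holes [0.64794197 0.02926828 0.02      ] [ 0.6475524  -0.06068809  0.02      ]
near corners [0.51001078 0.15677681 0.01      ] [ 0.49177995 -0.16543629  0.01      ]
lip top far corners [0.70569456 0.14972231 0.034     ] [ 0.69104979 -0.16925876  0.034     ]
screws [0.6858 0.1315 0.01  ] [ 0.6726 -0.1505  0.01  ] [0.5257 0.1386 0.01  ] [ 0.5128 -0.1414  0.01  ] mean [ 0.59921187 -0.00545731  0.01      ]
yaws [np.float64(-0.056519769471203574), np.float64(-0.04587887765376341), np.float64(-0.04687934315064833), np.float64(-0.04624759446308686)]
origin est [ 0.61876506 -0.0098737 ] [ 0.62045831 -0.00610357] 0.32272844003383017
hole in dock 0.026548569666544054 0.0385468111787661 pin 0.041 0.045
hole in dock 0.03038582352174675 -0.05132852388725046 pin 0.041 -0.045
tray near corners [0.53460661 0.07707082 0.026     ] [ 0.53374376 -0.10723536  0.026     ]
```

Dock origin ≈ (0.619, −0.007), yaw −0.047. The tray is about 12 mm short and 6 mm to the right, turned +0.043 relative to the dock. With the gripper closed, I'll touch the trolley top to get the tip height. Then I'll push towards the lip under a force guard.

```bash
cat >> h.py <<'E'
TH=-.0465; O=np.array([.6193,-.0067])
EX=np.array([np.cos(TH),np.sin(TH)]); EY=np.array([-EX[1],EX[0]])
ORI=np.array([[EX[0],-EY[0],0],[EX[1],-EY[1],0],[0,0,-1.]])   # tool x along dock x, tool z down
def w(x,y,z): return np.r_[O+EX*x+EY*y,z]
def force():
    f=np.array(env.read_contact_force()); return np.array([f[:2]@EX,f[:2]@EY,f[2]])
def here():
    p=np.array(env.read_tool_pos()); q=p[:2]-O; return np.array([q@EX,q@EY,p[2]])
def guarded(start,direc,dist,lim,step=.001,vel=.02):
    """step from start (dock x,y,z) along direc until the force change along it passes lim; returns log"""
    direc=np.array(direc,float); f0=force(); log=[]
    for k in range(1,int(round(dist/step))+1):
        s=np.array(start)+direc*step*k; env.line_to(w(*s),vel=vel)
        f=force()-f0; log.append((k,*f.round(1)))
        if -f@direc/np.linalg.norm(direc)>lim: break
    return s,log
E
python3 - <<'E'
from h import *
env.command_gripper(0.0); print(env.read_time_s(),force())
env.reach(w(-.145,-.006,.12),ORI); print(env.read_time_s())
env.line_to(w(-.145,-.006,.035),vel=.1); env.wait(.2); print(here(),force(),env.read_time_s())
s,log=guarded((-.145,-.006,.035),(0,0,-1),.022,3); print(s,here(),log[-3:],env.read_time_s())
E
```

```text
2.2667 [ 0.36223099 -1.23754113  0.2420695 ]
4.7583
[-0.14480212 -0.00599769  0.03548236] [-0.14878392 -0.06959404 -0.14247978] 5.9583
[-0.145 -0.006  0.018] [-0.14495563 -0.00600103  0.01897304] [(15, np.float64(0.6), np.float64(0.6), np.float64(0.4)), (16, np.float64(-0.3), np.float64(0.3), np.float64(2.5)), (17, np.float64(-3.9), np.float64(0.7), np.float64(20.8))] 10.2083
```

Run:
```python
from h import *
y=-.006
env.line_to(w(-.145,y,.034),vel=.08); env.line_to(w(-.102,y,.034),vel=.08); print(here(),force())
s,log=guarded((-.102,y,.034),(1,0,0),.015,7,step=.003,vel=.03); print(s,here(),log,env.read_time_s())
s,log=guarded(s,(1,0,0),.010,4,step=.001); print(s,here(),log,env.read_time_s())
p,d=env.grab_frame("top"); np.save("pics/top1d.npy",d); c=p[148:232,200:330,::-1]; cv2.imwrite("pics/c1.png",cv2.resize(c,(780,504),interpolation=cv2.INTER_CUBIC))
```

```text
[-0.10254388 -0.00594068  0.03374199] [-0.21754936  0.87047965 -0.40054158]
[-0.087 -0.006  0.034] [-0.08669015 -0.00603504  0.03399648] [(1, np.float64(-0.3), np.float64(-0.4), np.float64(0.3)), (2, np.float64(-0.6), np.float64(-1.3), np.float64(1.3)), (3, np.float64(0.2), np.float64(-0.8), np.float64(-0.2)), (4, np.float64(-0.2), np.float64(-1.2), np.float64(-0.0)), (5, np.float64(0.5), np.float64(-1.2), np.float64(0.1))] 12.5
[-0.085 -0.006  0.034] [-0.08585341 -0.00583155  0.0338914 ] [(1, np.float64(-2.9), np.float64(1.0), np.float64(0.9)), (2, np.float64(-5.6), np.float64(1.4), np.float64(2.9))] 13.0
```

View pics/c1.png

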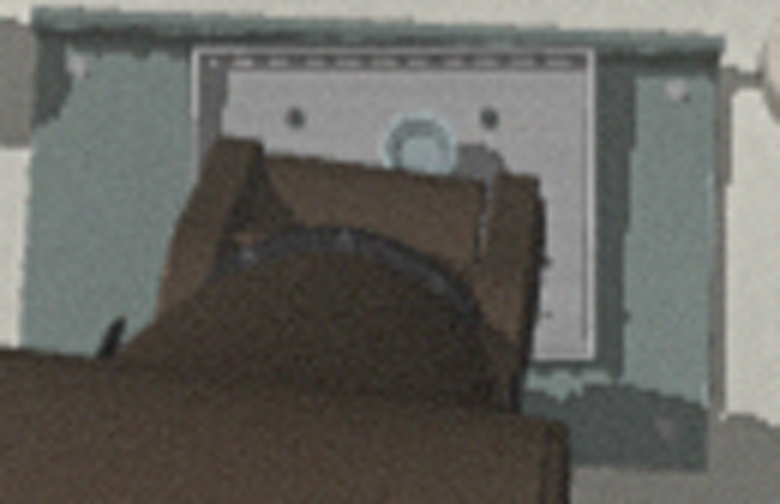

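The tray moved about 8 mm and its right far corner now meets the lip at crop pixel (592,48), with the tray still unturned. Next I'll push on the left half of the near rim so it squares against the lip.

Run:
```python
from h import *
y=.045
env.line_to(w(-.095,-.006,.034),vel=.08); env.line_to(w(-.094,y,.034),vel=.12); print(here(),force())
s,log=guarded((-.094,y,.034),(1,0,0),.006,7,step=.003,vel=.03); print(s,[tuple(map(float,l)) for l in log],env.read_time_s())
s,log=guarded(s,(1,0,0),.012,7,step=.001,vel=.02); print(s,here(),[tuple(map(float,l)) for l in log],env.read_time_s())
p,d=env.grab_frame("top"); np.save("pics/top2d.npy",d); c=p[148:232,200:330,::-1]; cv2.imwrite("pics/c2.png",cv2.resize(c,(780,504),interpolation=cv2.INTER_CUBIC))
```

```text
[-0.09390792  0.04501366  0.03398891] [-0.23314453 -0.39519549  0.18611666]
[-0.088  0.045  0.034] [(1.0, -0.8, -0.6, -0.7), (2.0, 0.1, 0.5, -0.2)] 14.4
[-0.081  0.045  0.034] [-0.08212785  0.04506449  0.03389801] [(1.0, -0.9, -0.9, -0.4), (2.0, -3.7, 1.2, -0.0), (3.0, -1.9, 2.4, -0.2), (4.0, -2.5, 0.8, 0.4), (5.0, -1.6, 1.3, -0.6), (6.0, -4.3, 1.5, 0.2), (7.0, -8.3, 1.4, 3.5)] 16.15
```

View pics/c2.png

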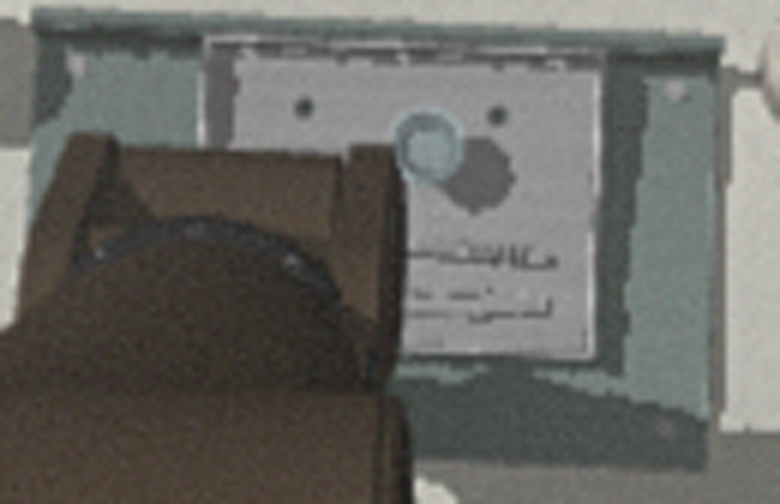

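The tray is now parallel to the lip (holes at crop (304,107) and (497,116)), and the stop came at the expected place. Next is the sideways push from the right.

Run:
```python
from h import *
f=lambda x,y,z:onplane("top",(x+.5)/6-.5+200,(y+.5)/6-.5+148,z)
for q in ((304,107),(497,116)):
    h=f(*q,.020)[:2]-O; print("hole dock",h@EX,h@EY)
t=[]
env.line_to(w(-.095,.045,.034),vel=.1); env.line_to(w(-.095,.045,.085),vel=.25)
env.line_to(w(0,-.128,.085),vel=.3); env.line_to(w(0,-.128,.036),vel=.12); env.wait(.1); print(here(),force(),env.read_time_s())
s,log=guarded((0,-.128,.036),(0,1,0),.015,1.5,step=.003,vel=.03); print(s,here(),[tuple(map(float,l)) for l in log],env.read_time_s())
```

```text
hole dock 0.04186297103689158 0.03334105939942253
hole dock 0.04136220240652978 -0.056380909882226354
[ 0.00036509 -0.12781175  0.03685283] [ 0.29393772  0.21590169 -0.17777429] 18.3083
[ 0.    -0.113  0.036] [-3.22283583e-05 -1.12802968e-01  3.59891883e-02] [(1.0, 0.2, -0.9, 0.6), (2.0, -0.2, 0.4, -0.5), (3.0, -0.2, -0.3, -1.2), (4.0, 0.4, 0.1, -0.6), (5.0, 0.4, -0.2, -0.3)] 19.5583
```

Run:
```python
from h import *
s,log=guarded((0,-.113,.036),(.1,1,0),.016,5,step=.001,vel=.02); print(s,here(),[tuple(map(float,l)) for l in log],env.read_time_s())
p,d=env.grab_frame("top"); np.save("pics/top3d.npy",d); c=p[148:232,200:330,::-1]; cv2.imwrite("pics/c3.png",cv2.resize(c,(780,504),interpolation=cv2.INTER_CUBIC))
```

```text
[ 0.0011 -0.102   0.036 ] [ 0.00089281 -0.10242134  0.035964  ] [(1.0, -0.5, -1.2, 0.0), (2.0, -1.6, -3.3, 1.9), (3.0, -3.1, -2.9, 0.3), (4.0, -0.7, -0.8, 1.0), (5.0, -0.5, 0.5, 0.4), (6.0, -0.6, 0.4, 0.2), (7.0, -0.5, -0.3, 1.1), (8.0, -1.3, -2.0, 0.1), (9.0, -1.6, -2.7, 0.9), (10.0, -2.0, -3.8, 0.6), (11.0, -3.4, -6.4, 1.0)] 22.3083
```

View pics/c3.png

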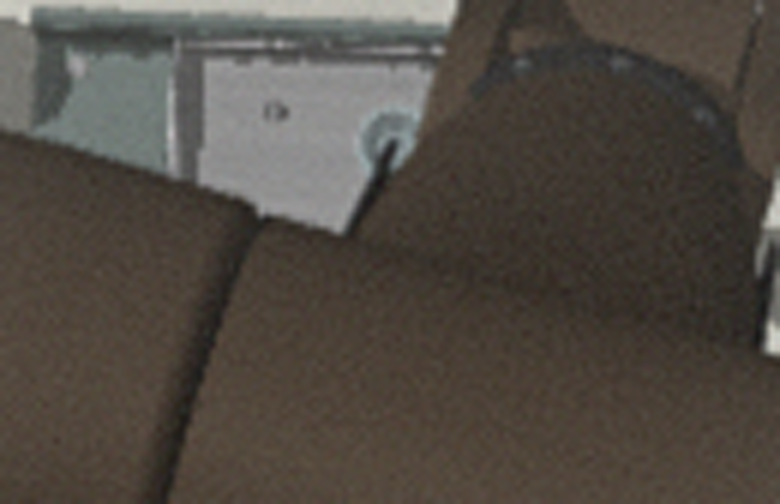

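The left hole at (275,111) now has a bright pin in it. The force dropped and then climbed steadily to a stop, as expected for a drop-in. I'll withdraw and check flatness.

Run:
```python
from h import *
env.line_to(w(0,-.125,.036),vel=.06); env.line_to(w(0,-.125,.13),vel=.25); env.reach(w(-.15,-.30,.2),ORI); print(env.read_time_s())
p,d=env.grab_frame("top"); np.save("pics/top4d.npy",d); c=p[148:232,200:330,::-1]; cv2.imwrite("pics/c4.png",cv2.resize(c,(780,504),interpolation=cv2.INTER_CUBIC))
for l in ("hole_left","hole_right","pin_left","pin_right","glass","mirror","tweezers","tub","cartridge_box"): 
    print(l,[(np.round(r["point"],4).tolist(),round(r["score"],2)) for r in env.pinpoint(l,"top")[:2]])
for n in (0,4):
    W=cloud("top",np.load(f"pics/top{n}d.npy")).reshape(-1,3); q=np.c_[(W[:,:2]-O)@EX,(W[:,:2]-O)@EY]
    m=(abs(q[:,0])<.055)&(abs(q[:,1])<.075)&(W[:,2]<.03)&(W[:,2]>0); A=np.c_[q[m],np.ones(m.sum())]
    print("floor plane",np.linalg.lstsq(A,W[m,2],rcond=None)[0])
p,d=env.grab_frame("side"); cv2.imwrite("pics/s4.png",cv2.resize(p[180:270,200:320,::-1],(800,600),interpolation=cv2.INTER_CUBIC))
```

```text
24.3667
hole_left [([0.6637, 0.0385, 0.0081], 0.93)]
hole_right [([0.6613, -0.0509, 0.0106], 0.97)]
pin_left [([0.6611, 0.0381, 0.0063], 0.87), ([0.6433, -0.0172, 0.01], 0.65)]
pin_right [([0.6574, -0.0533, 0.0068], 0.68)]
glass [([0.6458, -0.0113, 0.0084], 0.59)]
mirror [([0.5953, -0.0043, 0.0131], 0.61)]
tweezers [([0.5741, -0.0024, 0.0135], 0.64), ([0.3824, 0.1604, 0.0035], 0.61)]
tub [([0.6542, -0.0516, 0.0107], 0.44)]
cartridge_box [([0.53, -0.2266, 0.0007], 0.88), ([0.6612, 0.0394, 0.0103], 0.31)]
floor plane [0.0497695  0.00159656 0.01836461]
floor plane [-0.01066375 -0.00114068  0.01352025]
```

View pics/c4.png

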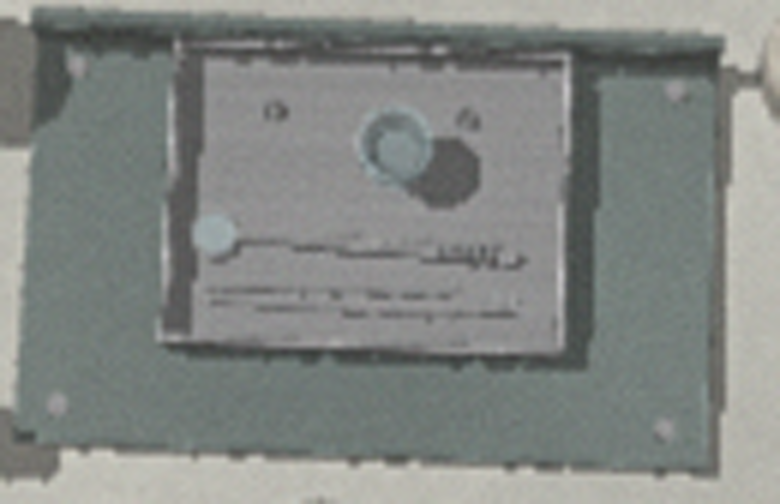

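View pics/s4.png

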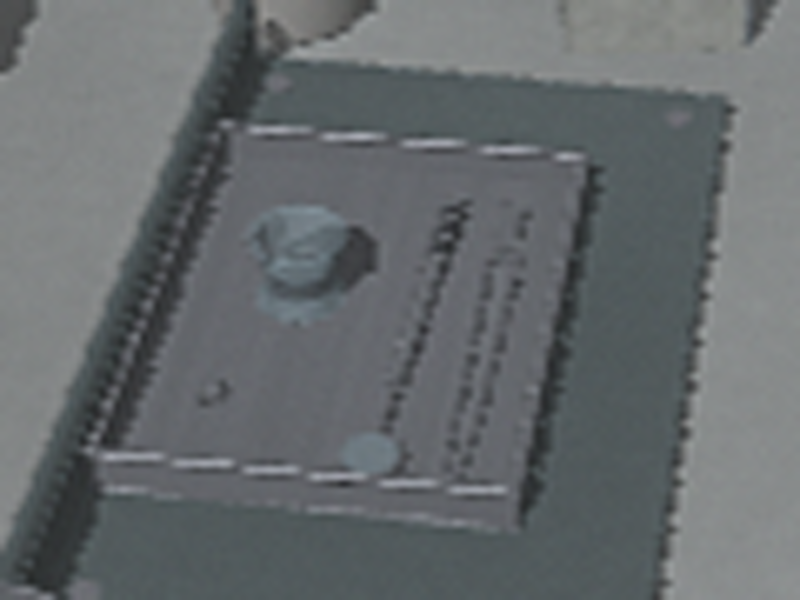

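Both holes show a pin at crop (275,111) and (468,120). The floor is flat at about 13 mm, which matches a 10 mm bed plus the 3 mm floor. The glass is upright and both instruments are in the tray.

```bash
python3 -c "
from rig import env
print(env.read_contact_force(),env.read_time_s()); env.finish_job()"
```

```text
[ 0.78334147  0.29152822 -0.23367628] 24.9167
the job is handed in; nothing more can be done
```

The tray is seated on both pins and the job is handed in at 24.9 s, with the arm clear of everything; no verdict was reported.

**What I did:** With the gripper closed, I touched the trolley top to find the fingertip height. I pushed the near rim towards the lip, first at its middle. When the right far corner met the lip, I pushed on the left half until the tray was square. I then pushed the right side about 11 mm to the left, until the pins stopped it at about 7 N.

**What the last checks showed:**
- **Pins:** both show in their holes in the top picture. The network put the holes 3–5 mm from the pins, which is within its own error, so it does not confirm the 3 mm limit by itself.
- **Flatness:** the tray floor measured 13.5 mm high, which fits the bed plus the 3 mm floor. The fitted slope was −0.011 rad, against +0.050 at the start. That early reading was below the stated 0.07 rad, so the fit is only rough because the contents disturb it.
- **Contents:** the glass is standing, and the mirror and tweezers are in the tray.
- **Surroundings:** the cartridge box is unmoved to within the network's accuracy. The network gave only a false match for the tub, though it looked in place in the pictures. I did not re-measure the bottle, pot or spatula, but my path stayed clear of them.

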